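# Seat and lock the side core of a wax die

## Robot

A 6-joint arm with a two-finger parallel gripper is mounted at the origin on the work surface; the furniture and walls round the work are solid. World frame = base frame: x ahead of the robot, y to its left, z up, the work surface at z = 0. Lengths are in mm, angles in degrees, forces in N, time in s.
With the tool pointing down it reaches from about 375 to 900 mm from the base axis. Payload 3.1 kg.
Tool frame: the origin (TCP) lies between the finger pads; the fingertips stand ahead of it and the grasp point (between the pads) lies 3 mm ahead of it (env.nose_length is the z of the fingertips in the tool frame, in mm); z points along the fingers, y is the line along which they close (so a half turn about z gives the same grasp; the last joint's range is limited). The gripper opens to 87 mm and grips with 3 to 60 N. Pads are 19 mm wide; open, the fingers measure 117 mm over their backs; the gripper's body (75 mm by 190 mm) begins 51 mm behind the grasp point.
Start: joints at [54.001, 30.224, 82.088, -0, 67.689, -10.227], TCP at [271.699, 562.829, 244.548] pointing down, gripper open.
Joint ranges: [-176.69, 176.69], [-43.24, 126.21], [12.49, 139.97], [-82, 262], [0, 151.66], [-163.58, 163.58]. Speed limits (degrees/s): [159.86, 159.86, 180, 180, 180, 180].

## Interface

Orientations are given as [roll, pitch, yaw] about the fixed x, y, z axes, in that order (R = Rz(yaw) Ry(pitch) Rx(roll)).
In Python, from bench import env gives the robot as it stands.
- The arm moves only by the tool jog_arm, never from a script. Its argument "moves" is a list that holds one entry, the list of rows, each a list of 7 numbers: the shift along the tool's x, y, z in mm, then the turn, a rotation vector about the tool's x, y, z in rad, then the finger opening in mm, from 0 to 87. A call has 1 to 5 rows; each row shifts and turns the commanded pose from where the row before left it, along the tool's axes as they then stand; what a row does not reach is not made up. A row lasts 1/10 s, in which the tool goes at most 50 mm and 8.59 degrees, less where a joint would pass 70% of its speed; a pose out of reach is approached as far as the arm can. A call is refused whole if a number of a shift passes 50 or a number of a turn 0.15, either way. A call with a gripper value outside its range is refused whole. The fingers move at their own pace and stop on an object; the grip force is fixed at half the most. Time passes only in rows, so rows that do not move let the fingers close. It gives the time, the measured TCP pose, the force, the opening and the grip force at its end, in the units of the state.
- env.observe(): the state, without advancing time (a new reading comes with each control period).
- env.read_camera(name): name is "scene" or "top"; returns a dict with "pixels" (480x640x3 uint8, red, green, blue), "depth" (480x640 float32, mm along the optical axis (not along the pixel's ray), 0 where there is no reading), "camera_matrix" (3x3 intrinsics, pixels), "position" and "rotation" of the camera in the world. Camera axes: x right, y down, z forward; pixel columns grow to the right and rows downward; lengths in mm; the calibration is good to about 2 mm. A picture is of the moment at which its call begins.
- env.job_done(): hands the job in; it is judged then, once.
Trained networks look in the newest picture that a camera, given by its name, has taken for a name from the list of things; names that differ only in an ending like _2 or _b are one class to them, and where a whole thing is asked for, a point or a joint stands for the part that bears it (a point fixed in the world has none). Each returns a list of dicts, best first, with "confidence" (0 to 1); they miss things now and then, are a little off and sometimes report something else, mostly with a low value. They report only what shows in the picture. A call takes as long as a camera call.
- env.boxes_of(camera, name): "bbox" ([left, top, right, bottom] in pixels, round what is visible of it).
- env.pinpoint(camera, name): "centre" ([column, row] in pixels: a listed point, or the origin of a listed thing).
The state is a dict: "t": time; "qpos": joint angles; "qd": joint speeds; "joint_torque": joint torques, N m; "position": TCP position; "ee_rot": TCP orientation; "wrist_force": force on the tool from outside, world axes, zero at the start; "ft_torque": the same for the moment, N m; "finger_gap": finger opening in mm; "gripper_force": force on a finger pad.
Only numpy, scipy, OpenCV 4.12 (cv2) and the standard library are available. Lean on these libraries where they do the work, as an engineer would, in place of code of your own. Each camera call takes 0.05 s, during which the arm holds its last target. There are 200 camera calls.

## Task

Get the wax die ready for its next shot: with the fingertips, push the red knob along the straight leg of the barrel's L-shaped slot until the core is fully home in the die, then push the knob round the corner and over to the very end of the cross leg, so that the core is locked. Only push: never take the knob between the fingers, and leave the violet X-shaped block, the small violet fitting and the steel pin that lie beside the die where they are.

Things in the scene. Friction and masses are not known exactly. Their poses are not given: they have to be found in the camera images.
- wax_die: Fixed wax-injection die: steel bed plate 92 x 225 x 10 mm; on it an aluminium block (own y +8 to +92, 78 wide, top at z 86 mm, brass nozzle on it to 94) and a steel barrel, 46 mm thick, axis along own y at x 0, z 48 mm, out to y -95. Origin under the plate's middle, on the bench. Own +y: the way the core goes in, barrel to block; own +x: the side the knob tips to when it locks.
- knob (a point): Centre of the red ball knob, 32 mm in diameter, on a 10 mm steel pin that stands out of the core through the barrel's slot; it is 58 mm from the barrel's axis. Upright: 106 mm above the bench at the die's own x 0, y = -80 mm + core value. Locked: own x +50, y -30 mm, 77 mm above the bench.
- core (a joint): How far the core is pushed in along the die's own +y, m: 0 = drawn back, 0.050 = home against its stop (starts at 0 to 0.018). Its brass tail, 15 mm thick, stands out of the barrel's open end by about what is left to go. It slides stiffly (about 4 N) and stays where it is left.
- handle (a joint): Angle of pin and knob about the barrel's axis, rad: 0 = upright, growing towards the die's own +x; 1.047 = end of the cross leg. In the straight leg it has play up to about 0.14. It can enter the cross leg only with the core at 0.047 or more; there the core has 3 mm of end play. It turns stiffly (about 2 N at the knob) and stays where it is left.
- pattern: Violet X-shaped wax block 66 x 78 x 24 mm, loose on the bench off the barrel's open end; origin under its centre. Leave it alone.
- dowel_pin: Steel locating pin 80 mm long, 10 mm thick, loose on the bench beside the bed plate, on the robot's side; origin under its centre. Leave it alone.
- fitting: Violet wax fitting about 37 x 54 x 20 mm, loose on the bench beyond the barrel; origin under its centre. Leave it alone.

How it is judged:
By the outcome, as a careful person would: the job done as asked, in the order asked, and still so for the second after the job is handed in, with the robot touching nothing.
It also fails if it takes over 38 s, if anything falls off the work surface, if the arm or the gripper's body presses on something with over 40 N, if the wrist force passes 120 N, or if a joint passes its speed limit or range.

## Working session

There is one attempt and no reset: what is moved stays moved. The work goes in short steps, Python scripts to look and compute and a tool call to move; the robot and the scene stay as the last step left them, time stands still between calls to the robot, and variables do not carry over. Pictures are saved under pics/ and viewed, at most 10 in all, crops included, and the job is handed in when it is done.

Besides the shell and the picture viewer there is one more tool, called as name([rows], argument=value, ...), one row to a line, values as JSON. jog_arm: Moves the arm, as the interface text tells. Its arguments: {"type":"object","properties":{"moves":{"type":"array","items":{"type":"array","items":{"type":"array","items":{"type":"number"}}}}},"required":["moves"]}

```bash
mkdir -p pics
cat > h.py <<'E'
import numpy as np, cv2
from bench import env
def world(c,u,v,d):
    K=np.array(c["camera_matrix"]);p=np.array([(u-K[0,2])/K[0,0]*d,(v-K[1,2])/K[1,1]*d,d])
    return np.array(c["rotation"])@p+np.array(c["position"])
def proj(c,P):
    K=np.array(c["camera_matrix"]);p=np.array(c["rotation"]).T@(np.array(P)-np.array(c["position"]));q=K@p
    return q[:2]/q[2],p[2]
def cloud(c):
    d=c["depth"];v,u=np.mgrid[:480,:640];K=np.array(c["camera_matrix"])
    p=np.stack([(u-K[0,2])/K[0,0]*d,(v-K[1,2])/K[1,1]*d,d],-1)
    return p@np.array(c["rotation"]).T+np.array(c["position"])
def knob(c):
    hsv=cv2.cvtColor(c["pixels"],cv2.COLOR_RGB2HSV)
    m=((hsv[...,0]<8)|(hsv[...,0]>172))&(hsv[...,1]>150)&(hsv[...,2]>60)&(c["depth"]>0)
    n,l,s,_=cv2.connectedComponentsWithStats(m.astype(np.uint8))
    k=1+np.argmax(s[1:,4]);P=cloud(c)[l==k]
    P=P[np.all(np.abs(P-np.median(P,0))<25,1)]
    from scipy.optimize import least_squares
    r=least_squares(lambda x:np.linalg.norm(P-x,axis=1)-16,np.median(P,0)-[0,0,10],loss="soft_l1")
    return r.x,len(P)
E
cat > a.py <<'E'
from h import *
print(env.nose_length, env.observe())
for n in ("top","scene"):
    c=env.read_camera(n); cv2.imwrite(f"pics/{n}0.png",c["pixels"][...,::-1])
    print(n,np.round(c["position"]),np.round(c["rotation"],2).tolist())
    try: print("knob",knob(c))
    except Exception as e: print(e)
    W=cloud(c)
    for t in("wax_die","knob","pattern","dowel_pin","fitting"):
        print(t,env.boxes_of(n,t)[:2]); 
        for p in env.pinpoint(n,t)[:2]:
            u,v=map(int,np.round(p["centre"])); print("  ",p,np.round(W[min(v,479),min(u,639)]))
E
python3 a.py
```

```text
22.0 {'t': 0.0, 'qpos': array([ 5.40034341e+01,  3.02799036e+01,  8.21577702e+01,  6.50837337e-04,
        6.76894621e+01, -1.02282141e+01]), 'qd': array([-0.08971483, -0.01243848, -0.01054631, -0.0832872 ,  0.07363064,
        0.04149898]), 'joint_torque': array([ 6.31365274e-04, -4.40040350e+01, -1.76591724e+01,  6.36188406e-02,
        5.81084308e-02, -1.50805608e-04]), 'position': array([271.27013391, 562.2834997 , 243.55385815]), 'ee_rot': array([-1.79874991e+02, -2.31674421e-02,  1.54231375e+02]), 'wrist_force': array([-0.00623349,  0.13253424, -0.02979695]), 'ft_torque': array([-0.02259597,  0.05118771, -0.01409903]), 'gripper_force': 0.0, 'finger_gap': 86.94433895108659}
top [ 427. -108.  932.] [-176.18, 0.98, -88.7]
operands could not be broadcast together with shapes (480,640) (3,) Traceback (most recent call last):
  File "a.py", line 8, in <module>
    W=cloud(c)
  File "h.py", line 12, in cloud
    return p@np.array(c["rotation"]).T+np.array(c["position"])
           ~~~~~~~~~~~~~~~~~~~~~~~~~~~^~~~~~~~~~~~~~~~~~~~~~~~
ValueError: operands could not be broadcast together with shapes (480,640) (3,)
```

```bash
sed -i 's/np.array(c\["rotation"\])/rot(c)/g' h.py; sed -i '2a from scipy.spatial.transform import Rotation\ndef rot(c): return Rotation.from_euler("xyz",c["rotation"],degrees=True).as_matrix()' h.py; python3 a.py
```

```text
22.0 {'t': 0.05, 'qpos': array([ 5.40008354e+01,  3.02774495e+01,  8.21564098e+01, -1.21750290e-03,
        6.76897610e+01, -1.02290157e+01]), 'qd': array([ 0.02934072,  0.00473826, -0.08335575, -0.11684629,  0.11429889,
        0.01605805]), 'joint_torque': array([-8.98878734e-04, -4.41368365e+01, -1.77340382e+01,  6.34699571e-02,
        5.34699031e-02, -4.82749840e-05]), 'position': array([271.30997025, 562.27637675, 243.58772359]), 'ee_rot': array([-1.79878145e+02, -2.08453972e-02,  1.54230292e+02]), 'wrist_force': array([-0.31254074, -0.13127378,  0.03898829]), 'ft_torque': array([ 0.0148682 ,  0.04582832, -0.04022171]), 'gripper_force': 0.0, 'finger_gap': 87.09816911020839}
top [ 427. -108.  932.] [-176.18, 0.98, -88.7]
knob (array([500.38512192, -56.71655898, 105.14818717]), 369)
wax_die [{'bbox': [200.1, 190.8, 344.4, 331.2], 'confidence': 0.74}]
   {'centre': [273.3, 263.9], 'confidence': 0.57} [448. -22.  57.]
knob [{'bbox': [285.4, 215.4, 306.4, 233.6], 'confidence': 0.87}]
   {'centre': [298.2, 225.9], 'confidence': 0.6} [499. -61. 120.]
pattern [{'bbox': [333.5, 175.7, 3
[... 587 characters left out ...]
'confidence': 0.6} [512. -43. 105.]
knob [{'bbox': [349.2, 230.5, 366.4, 256.9], 'confidence': 0.67}]
   {'centre': [359.3, 240.5], 'confidence': 0.58} [510. -54. 119.]
pattern [{'bbox': [274.0, 275.0, 328.1, 333.2], 'confidence': 0.75}]
   {'centre': [302.7, 307.0], 'confidence': 0.59} [ 554. -154.   25.]
dowel_pin [{'bbox': [313.1, 227.7, 321.3, 266.6], 'confidence': 0.62}, {'bbox': [388.0, 285.8, 401.6, 312.0], 'confidence': 0.29}]
   {'centre': [319.9, 249.1], 'confidence': 0.65} [448. -99.   3.]
fitting [{'bbox': [389.0, 283.4, 404.3, 314.0], 'confidence': 0.87}, {'bbox': [349.4, 229.3, 367.1, 255.0], 'confidence': 0.66}]
   {'centre': [394.5, 299.6], 'confidence': 0.7} [574.  -8.  12.]
```

View pics/top0.png

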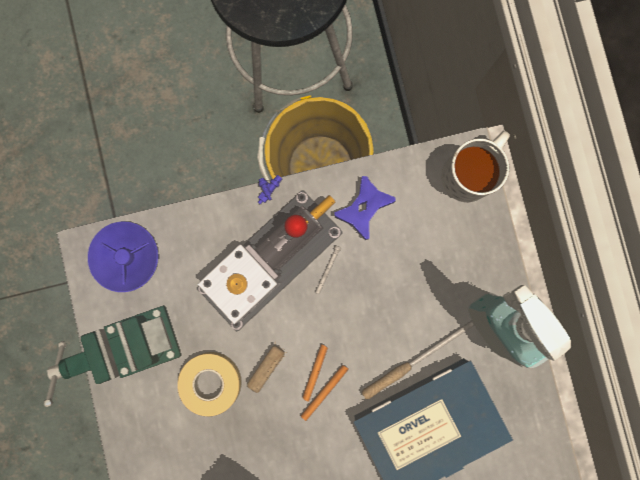

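```bash
ls . pics
```

```text
.:
a.py
h.py
pics

pics:
scene0.png
top0.png
```

The top view shows the die from the block at (237,283) to the barrel's open end at (325,207), with the knob at (296,226). The X block is at (362,206), the fitting at (267,188) and the pin at (327,270). Next I'll fit the die pose from depth.

```bash
cat > b.py <<'E'
from h import *
from scipy.optimize import least_squares
for n in("top","scene"):
    c=env.read_camera(n);W=cloud(c);P=W.reshape(-1,3)
    k,_=knob(c)
    m=(np.abs(P[:,2]-86)<3.5)&(np.hypot(P[:,0]-430,P[:,1]-30)<90)
    Q=P[m][:,:2].astype(np.float32); r=cv2.minAreaRect(Q); print(n,len(Q),r,np.median(P[m][:,2]))
    cen=np.array(r[0])
    # yaw candidates nearest direction knob->block
    d=cen-k[:2];a0=np.degrees(np.arctan2(d[1],d[0]));a=r[2]+90*np.round((a0-r[2])/90)
    y=np.array([np.cos(np.radians(a)),np.sin(np.radians(a))]);x=np.array([y[1],-y[0]])
    o=cen-50*y
    print("a0",a0,"a",a,"o",o,"knob own",(k[:2]-o)@x,(k[:2]-o)@y,k)
    # plate top z 10 extents in own frame
    L=np.c_[(P[:,:2]-o)@x,(P[:,:2]-o)@y,P[:,2]]
    m=(np.abs(L[:,2]-10)<3)&(np.abs(L[:,0])<55)&(np.abs(L[:,1])<125)
    print("plate",np.percentile(L[m],[1,99],axis=0).round(1).tolist())
    m=(np.abs(L[:,0])<12)&(L[:,1]<0)&(L[:,1]>-160)&(L[:,2]>40)&(L[:,2]<60)
    print("tail/barrel y pts",np.percentile(L[m],[1,50,99],axis=0).round(1).tolist())
    m=(np.abs(L[:,0])<20)&(L[:,1]<5)&(L[:,1]>-94)&(L[:,2]>60)&(L[:,2]<74)
    b=least_squares(lambda p:np.hypot(L[m,0]-p[0],L[m,2]-p[1])-23,[0,48],loss="soft_l1").x
    print("barrel axis x,z",b)
    cv2.imwrite(f"pics/{n}1.png",cv2.resize(c["pixels"][150:350,(180 if n=="top" else 250):(420 if n=="top" else 490)],(720,600),interpolation=cv2.INTER_CUBIC)[...,::-1])
E
python3 b.py
```

```text
top 2755 ((418.181884765625, 25.508705139160156), (77.96189880371094, 84.17124938964844), 44.292274475097656) 85.45529131637488
a0 134.98388488292875 a 134.29227447509766 o [453.09782367 -10.28063979] knob own 1.404949451582084 -66.38599331026472 [500.46205381 -56.81776147 105.20969911]
plate [[-45.4, -113.9, 7.1], [45.6, 108.7, 12.7]]
tail/barrel y pts [[-11.9, -134.3, 47.0], [-0.7, -92.6, 54.9], [11.7, -2.2, 59.9]]
barrel axis x,z [-0.16206097 40.25256077]
scene 1747 ((421.69635009765625, 25.622905731201172), (78.0361557006836, 88.6383285522461), 44.438568115234375) 85.748321188624
a0 134.6605964768242 a 134.43856811523438 o [456.70355622 -10.07717157] knob own 0.4415455873155132 -63.942974676924294 [501.78811835 -55.4234088  105.54252892]
plate [[-45.3, -112.8, 7.2], [45.7, 96.3, 12.7]]
tail/barrel y pts [[-11.6, -133.2, 43.1], [2.6, -95.6, 54.5], [11.9, -3.0, 59.9]]
barrel axis x,z [-0.05345085 40.99413772]
```

```bash
sleep 0
```

```text
(no output)
```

View pics/scene1.png

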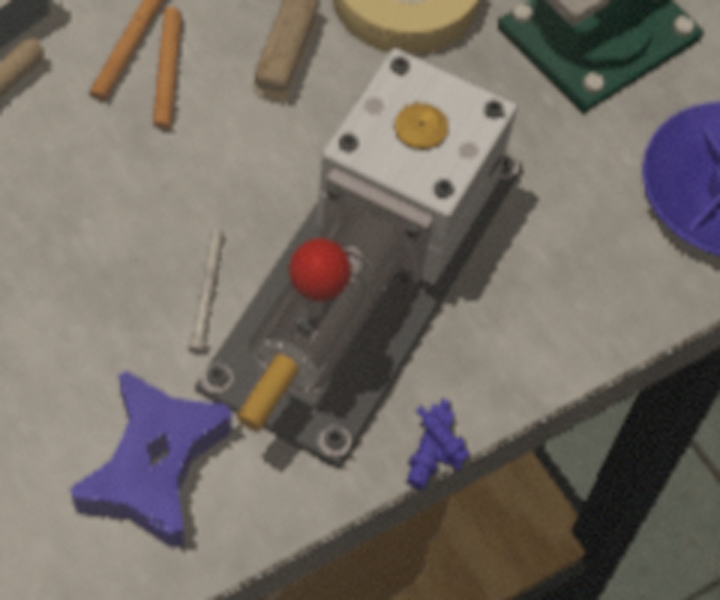

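The die's origin is near (454,-10) with own +y at 134.4°. The knob sits at own (1,-65.5), so the core is at about 14 mm. I'll align the tool with the die (tool x = own +y, tool y = own +x) and close the fingers.

jog_arm([
  [[0, 0, 0, 0, 0, 0.115, 0], [0, 0, 0, 0, 0, 0.115, 0], [0, 0, 0, 0, 0, 0.116, 0], [-42.5, -18, 0, 0, 0, 0, 0], [-42.5, -18, 0, 0, 0, 0, 0]],
])

```text
t: 1.75
position: [305.4, 476.8, 244.4]
ee_rot: [180.0, 0.0, 134.6]
wrist_force: [0.9, 0.2, 0.4]
finger_gap: 54.7
gripper_force: 0.0
```

jog_arm([
  [[-42.5, -18, 0, 0, 0, 0, 0], [-42.5, -18, 0, 0, 0, 0, 0], [-42.5, -18, 0, 0, 0, 0, 0], [-42.5, -18, 0, 0, 0, 0, 0], [-42.5, -18, 0, 0, 0, 0, 0]],
])

```text
t: 2.25
position: [390.4, 260.5, 244.9]
ee_rot: [179.9, 0.0, 134.4]
wrist_force: [0.9, 0.4, 0.0]
finger_gap: 15.0
gripper_force: 0.0
```

jog_arm([
  [[-42.5, -18, 0, 0, 0, 0, 0], [-42.5, -18, 0, 0, 0, 0, 0], [-42.5, -18, 0, 0, 0, 0, 0], [-42.5, -18, 0, 0, 0, 0, 0], [-42.5, -18, 0, 0, 0, 0, 0]],
])

```text
t: 2.75
position: [474.8, 45.5, 244.9]
ee_rot: [180.0, 0.0, 134.4]
wrist_force: [1.1, 0.7, -0.4]
finger_gap: 0.5
gripper_force: 0.0
```

jog_arm([
  [[-42.5, -18, 0, 0, 0, 0, 0], [-42.5, -18, 0, 0, 0, 0, 0], [-42.5, -18, 0, 0, 0, 0, 0], [0, 0, 0, 0, 0, 0, 0], [0, 0, 0, 0, 0, 0, 0]],
])

```text
t: 3.25
position: [524.8, -82.4, 244.3]
ee_rot: [180.0, -0.0, 134.3]
wrist_force: [-0.9, 0.2, -0.3]
finger_gap: 0.4
gripper_force: 0.0
```

jog_arm([
  [[0, 1, 45, 0, 0, 0, 0], [0, 0, 45, 0, 0, 0, 0], [0, 0, 32, 0, 0, 0, 0], [0, 0, 0, 0, 0, 0, 0], [0, 0, 0, 0, 0, 0, 0]],
])

```text
t: 3.75
position: [525.2, -79.5, 122.8]
ee_rot: [-180.0, -0.1, 134.5]
wrist_force: [-0.1, -0.3, 1.2]
finger_gap: 0.7
gripper_force: 0.0
```

```bash
cat > m.py <<'E'
from h import *
import sys
o=np.array([454.2,-10.2]);a=np.radians(134.35);y=np.array([np.cos(a),np.sin(a)]);x=np.array([y[1],-y[0]])
s=env.observe();p=s["position"];q=p[:2]-o
print("t",s["t"],"tcp own",(q@x).round(1),(q@y).round(1),"tip z",round(p[2]-22,1),"F own x,y,z",(s["wrist_force"][:2]@x).round(1),(s["wrist_force"][:2]@y).round(1),s["wrist_force"][2].round(1))
for n in("top","scene"):
    c=env.read_camera(n)
    try:
        k,N=knob(c);d=k[:2]-o;print(n,"knob own",(d@x).round(1),(d@y).round(1),k[2].round(1),N)
    except Exception as e:print(n,e)
    if len(sys.argv)>1:
        u,v=map(int,proj(c,[490,-40,100])[0]);cv2.imwrite(f"pics/{n}_{sys.argv[1]}.png",cv2.resize(c["pixels"][max(v-90,0):v+90,u-110:u+110],(770,600)[:1]+(600,),interpolation=cv2.INTER_CUBIC)[...,::-1])
E
python3 m.py b
```

```text
t 3.75 tcp own 2.3 -99.2 tip z 100.8 F own x,y,z -0.3 -0.1 1.2
top knob own 0.7 -66.9 105.7 70
scene attempt to get argmax of an empty sequence
```

View pics/scene_b.png

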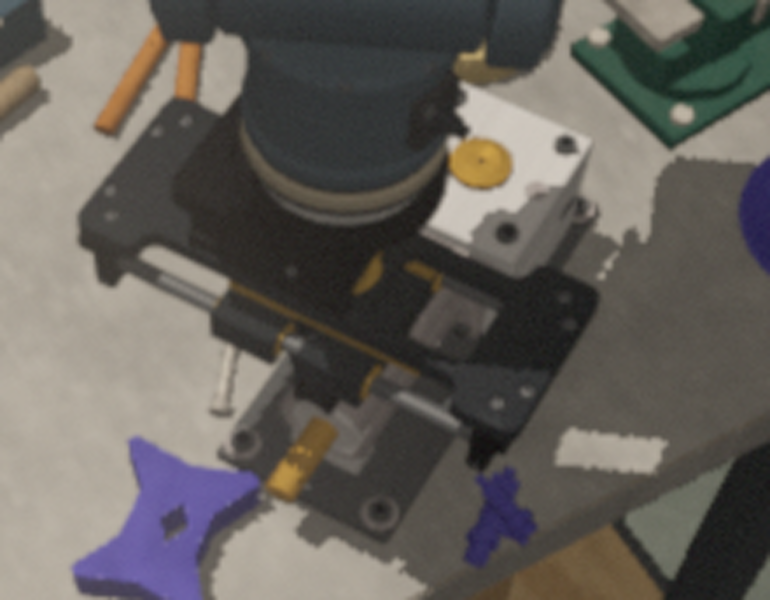

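The closed fingers stand behind the knob over the tail, with nothing touched at (240,480) or (500,520). I'll push along own +y.

jog_arm([
  [[5, -1, 2, 0, 0, 0, 0], [6, 0, 0, 0, 0, 0, 0], [6, 0, 0, 0, 0, 0, 0], [6, 0, 0, 0, 0, 0, 0], [6, 0, 0, 0, 0, 0, 0]],
])

```text
t: 4.35
position: [505.7, -61.2, 121.5]
ee_rot: [179.9, 0.2, 134.4]
wrist_force: [2.8, -2.5, 4.0]
finger_gap: 0.5
gripper_force: 2.0
```

```bash
python3 m.py
```

```text
t 4.35 tcp own 1.2 -72.5 tip z 99.5 F own x,y,z 0.3 -3.7 4.0
top attempt to get argmax of an empty sequence
scene attempt to get argmax of an empty sequence
```

jog_arm([
  [[5, 0, 0, 0, 0, 0, 0], [4, 0, 0, 0, 0, 0, 0], [3, 0, 0, 0, 0, 0, 0], [2, 0, 0, 0, 0, 0, 0], [0, 0, 0, 0, 0, 0, 0]],
])

```text
t: 4.95
position: [494.5, -50.4, 120.5]
ee_rot: [180.0, -0.0, 134.4]
wrist_force: [2.6, -0.9, 3.1]
finger_gap: 0.4
gripper_force: 1.5
```

jog_arm([
  [[1.5, 0, 0, 0, 0, 0, 0], [1, 0, 0, 0, 0, 0, 0], [0, 0, 0, 0, 0, 0, 0]],
])

```text
t: 5.25
position: [493.0, -48.9, 120.5]
ee_rot: [180.0, -0.0, 134.4]
wrist_force: [3.0, -0.8, 2.5]
finger_gap: 0.3
gripper_force: 1.7
```

jog_arm([
  [[1.5, 0, 0, 0, 0, 0, 0], [1, 0, 0, 0, 0, 0, 0]],
])

```text
t: 5.45
position: [492.4, -48.0, 120.7]
ee_rot: [180.0, 0.2, 134.4]
wrist_force: [5.3, -4.4, 1.4]
finger_gap: 0.3
gripper_force: 3.5
```

jog_arm([
  [[1, 0, 0, 0, 0, 0, 0], [1, 0, 0, 0, 0, 0, 0]],
])

```text
t: 5.65
position: [492.3, -47.8, 120.9]
ee_rot: [179.9, 0.4, 134.5]
wrist_force: [5.1, -8.2, 0.2]
finger_gap: 0.5
gripper_force: 4.9
```

jog_arm([
  [[2, 0, 0, 0, 0, 0, 0], [0, 0, 0, 0, 0, 0, 0]],
])

```text
t: 5.85
position: [492.3, -47.4, 121.0]
ee_rot: [179.9, 0.6, 134.5]
wrist_force: [6.9, -9.2, -3.7]
finger_gap: 0.5
gripper_force: 5.8
```

```bash
python3 m.py
```

```text
t 5.85 tcp own 1.3 -53.3 tip z 99.0 F own x,y,z -1.5 -11.4 -3.7
top attempt to get argmax of an empty sequence
scene attempt to get argmax of an empty sequence
```

The force is rising with no further motion, so the core is home. I'll back off and go round to the knob's own −x side.

jog_arm([
  [[-20, 0, 0, 0, 0, 0, 0], [0, -45, 0, 0, 0, 0, 0], [0, 0, 0, 0, 0, 0, 0], [0, 0, 0, 0, 0, 0, 0]],
])

```text
t: 6.35
position: [467.5, -89.3, 119.7]
ee_rot: [-179.9, -0.3, 134.3]
wrist_force: [0.0, -0.3, -0.1]
finger_gap: 0.6
gripper_force: 0.0
```

```bash
python3 m.py c
```

```text
t 6.35 tcp own -45.8 -65.9 tip z 97.7 F own x,y,z -0.2 -0.3 -0.1
top attempt to get argmax of an empty sequence
scene knob own 4.6 -29.9 106.9 16
```

View pics/scene_c.png

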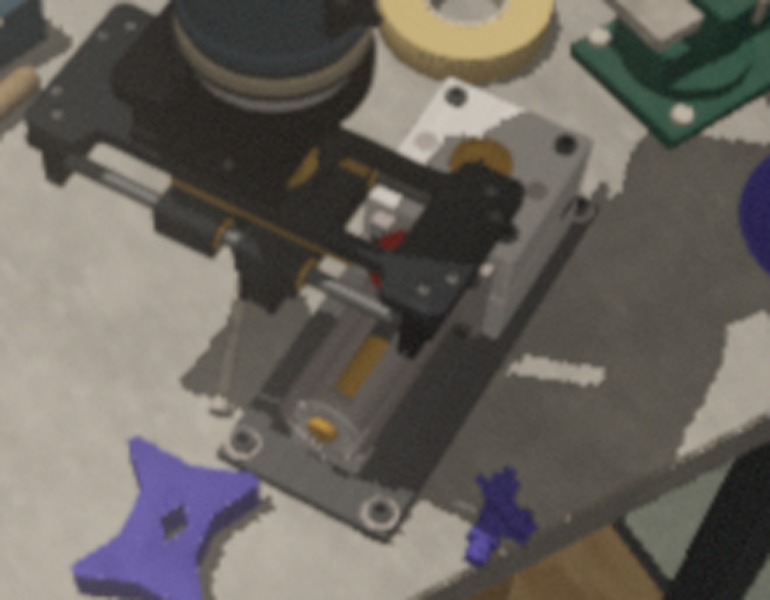

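The tail is almost flush at (320,430), so the core is home. The knob shows red at (390,240), near own (3,-29). I'll move level with it and push along own +x.

jog_arm([
  [[37, 0, 0, 0, 0, 0, 0], [0, 5, 15, 0, 0, 0, 0], [0, 8, 0, 0, 0, 0, 0], [0, 0, 0, 0, 0, 0, 0]],
])

```text
t: 6.85
position: [455.3, -53.8, 105.6]
ee_rot: [180.0, 0.1, 134.5]
wrist_force: [-0.3, -0.7, 0.2]
finger_gap: 0.4
gripper_force: 0.0
```

jog_arm([
  [[0, 5, 0, 0, 0, 0, 0], [0, 5, 0, 0, 0, 0, 0], [0, 5, 0, 0, 0, 0, 0], [0, 5, 0, 0, 0, 0, 0]],
])

```text
t: 7.25
position: [468.5, -40.7, 105.9]
ee_rot: [180.0, 0.0, 134.4]
wrist_force: [-1.4, -2.0, 2.0]
finger_gap: 0.5
gripper_force: 1.3
```

```bash
python3 m.py
```

```text
t 7.25 tcp own -11.1 -31.8 tip z 83.9 F own x,y,z -2.4 -0.4 2.0
top attempt to get argmax of an empty sequence
scene knob own 16.3 -28.5 105.1 99
```

The knob is in the cross leg at own x≈17. I'll keep pushing.

jog_arm([
  [[0, 5, 0, 0, 0, 0, 0], [0, 5, 1, 0, 0, 0, 0], [0, 5, 1, 0, 0, 0, 0], [0, 4, 0, 0, 0, 0, 0], [0, 0, 0, 0, 0, 0, 0]],
])

```text
t: 7.85
position: [481.6, -26.8, 103.2]
ee_rot: [-180.0, -0.0, 134.4]
wrist_force: [-0.6, 0.9, -0.7]
finger_gap: 0.6
gripper_force: 0.3
```

```bash
python3 m.py
```

```text
t 7.85 tcp own 8.0 -31.1 tip z 81.2 F own x,y,z 0.2 1.1 -0.7
top attempt to get argmax of an empty sequence
scene knob own 34.4 -28.6 96.5 140
```

Angle is about 38°. Next I'll finish by pressing down on the knob from above.

jog_arm([
  [[0, -6, 0, 0, 0, 0, 0], [0, 0, -45, 0, 0, 0, 0], [0, 44, 0, 0, 0, 0, 0], [0, 0, 5, 0, 0, 0, 0], [0, 0, 0, 0, 0, 0, 0]],
])

```text
t: 8.45
position: [508.4, -0.4, 143.2]
ee_rot: [-180.0, -0.0, 134.5]
wrist_force: [-0.4, -0.2, -0.8]
finger_gap: 0.4
gripper_force: 0.0
```

jog_arm([
  [[0, 0, 5, 0, 0, 0, 0], [0, 0, 5, 0, 0, 0, 0], [0, 0, 5, 0, 0, 0, 0], [0, 0, 4, 0, 0, 0, 0]],
])

```text
t: 8.85
position: [514.2, 0.4, 127.0]
ee_rot: [179.3, 0.4, 134.1]
wrist_force: [7.4, 17.1, 25.8]
finger_gap: 0.6
gripper_force: 15.0
```

```bash
python3 m.py
```

```text
t 8.85 tcp own 50.4 -34.4 tip z 105.0 F own x,y,z 17.2 7.0 25.8
top attempt to get argmax of an empty sequence
scene knob own 40.8 -32.2 91.3 168
```

The tip came down too far to the +x side and was partly jamming (F 26 up, 17 along +x). I'll lift and press again from further over on the −x side.

jog_arm([
  [[0, 0, -25, 0, 0, 0, 0], [1, -13, 0, 0, 0, 0, 0], [0, 0, 5, 0, 0, 0, 0], [0, 0, 0, 0, 0, 0, 0]],
])

```text
t: 9.35
position: [496.9, -9.4, 143.0]
ee_rot: [-179.9, -0.2, 134.3]
wrist_force: [0.1, 0.2, -0.1]
finger_gap: 0.4
gripper_force: 0.0
```

```bash
python3 m.py d
```

```text
t 9.35 tcp own 31.1 -29.3 tip z 121.0 F own x,y,z 0.2 0.1 -0.1
top attempt to get argmax of an empty sequence
scene knob own 39.8 -32.2 91.3 281
```

View pics/scene_d.png

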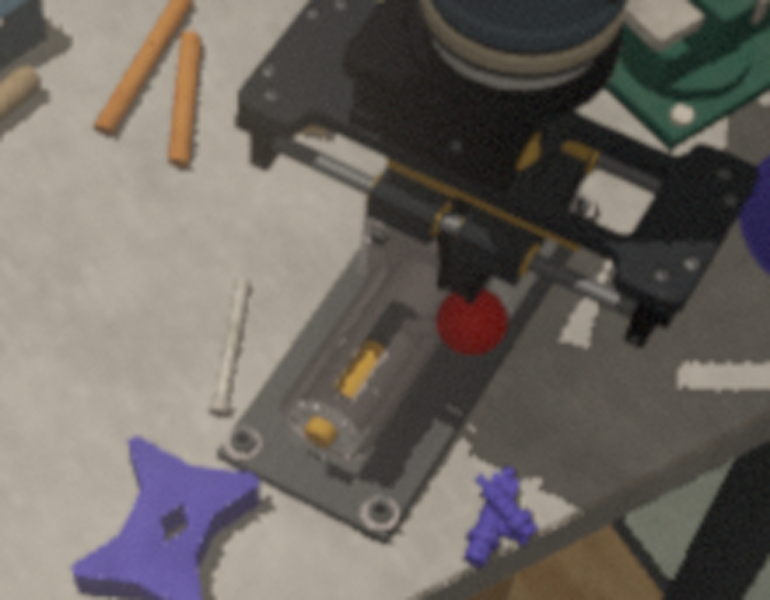

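The knob at (472,320) is clear and partly tipped, with the core still in the cross leg. I'll press down and over from the −x side.

jog_arm([
  [[-2, 0, 7, 0, 0, 0, 0], [0, 0, 5, 0, 0, 0, 0], [0, 1, 4, 0, 0, 0, 0], [0, 2, 4, 0, 0, 0, 0]],
])

```text
t: 9.85
position: [504.2, -7.1, 125.3]
ee_rot: [179.7, 0.1, 134.2]
wrist_force: [2.1, 9.0, 14.7]
finger_gap: 0.7
gripper_force: 7.4
```

```bash
python3 m.py
```

```text
t 9.85 tcp own 37.9 -32.8 tip z 103.3 F own x,y,z 7.8 5.0 14.7
top attempt to get argmax of an empty sequence
scene knob own 43.9 -31.8 87.8 192
```

jog_arm([
  [[0, 3, 4, 0, 0, 0, 0], [0, 2, 4, 0, 0, 0, 0], [0, 2, 3, 0, 0, 0, 0], [0, 0, 0, 0, 0, 0, 0]],
])

```text
t: 10.35
position: [510.7, -2.7, 114.7]
ee_rot: [179.7, 0.3, 134.3]
wrist_force: [3.5, 4.8, 8.2]
finger_gap: 0.5
gripper_force: 4.1
```

```bash
python3 m.py
```

```text
t 10.35 tcp own 45.7 -34.1 tip z 92.7 F own x,y,z 5.9 1.0 8.2
top attempt to get argmax of an empty sequence
scene knob own 51.4 -31.7 77.6 171
```

Near the end; I'll press a little more to confirm the stop.

jog_arm([
  [[0, 0, 2, 0, 0, 0, 0], [0, 0, 2, 0, 0, 0, 0], [0, 0, 0, 0, 0, 0, 0]],
])

```text
t: 10.75
position: [511.3, -2.5, 113.5]
ee_rot: [179.6, 0.4, 134.3]
wrist_force: [0.2, 6.6, 29.5]
finger_gap: 0.1
gripper_force: 14.8
```

jog_arm([
  [[0, 0, 2, 0, 0, 0, 0], [0, 0, 0, 0, 0, 0, 0]],
])

```text
t: 10.95
position: [511.5, -2.4, 113.0]
ee_rot: [179.5, 0.4, 134.3]
wrist_force: [-3.3, 6.9, 40.5]
finger_gap: 0.5
gripper_force: 20.4
```

It is hard against the stop. I'll retract clear and check.

jog_arm([
  [[0, 0, -30, 0, 0, 0, 0], [0, 0, -45, 0, 0, 0, 0], [0, 0, -45, 0, 0, 0, 0], [0, -50, 0, 0, 0, 0, 0], [0, -50, 0, 0, 0, 0, 0]],
])

```text
t: 11.45
position: [436.8, -74.0, 229.0]
ee_rot: [179.9, 0.3, 134.7]
wrist_force: [-0.4, -1.1, -0.4]
finger_gap: 0.7
gripper_force: 0.0
```

jog_arm([
  [[40, -30, 0, 0, 0, 0, 0], [40, -30, 0, 0, 0, 0, 0], [40, 0, 0, 0, 0, 0, 0], [40, 0, 0, 0, 0, 0, 0], [0, 0, 0, 0, 0, 0, 0]],
])

```text
t: 11.95
position: [274.7, 2.4, 226.5]
ee_rot: [-179.8, -0.4, 134.5]
wrist_force: [-1.0, 0.1, -0.3]
finger_gap: 0.7
gripper_force: 0.0
```

```bash
python3 m.py e; python3 -c "
from h import *
for n in('top','scene'):
    c=env.read_camera(n)
    for t in('pattern','dowel_pin','fitting'): print(n,t,env.pinpoint(n,t)[:1])"
```

```text
t 11.95 tcp own -119.5 134.5 tip z 204.5 F own x,y,z -0.6 0.8 -0.3
top knob own 49.8 -32.3 76.3 332
scene knob own 52.0 -32.2 76.4 287
top pattern [{'centre': [367.6, 202.9], 'confidence': 0.71}]
top dowel_pin [{'centre': [324.4, 271.5], 'confidence': 0.55}]
top fitting [{'centre': [267.4, 188.6], 'confidence': 0.85}]
scene pattern [{'centre': [300.9, 307.0], 'confidence': 0.86}]
scene dowel_pin [{'centre': [317.5, 251.3], 'confidence': 0.58}]
scene fitting [{'centre': [395.6, 295.2], 'confidence': 0.74}]
```

View pics/scene_e.png

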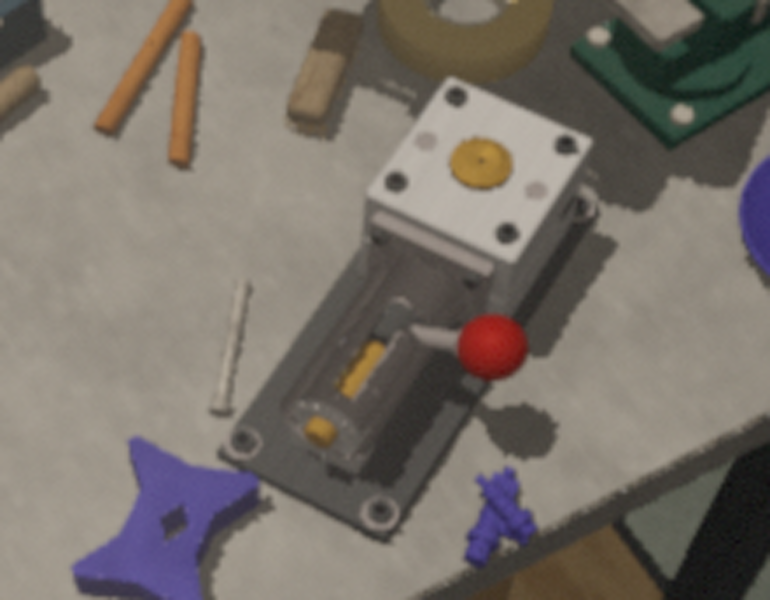

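The knob is at the end of the cross leg at (492,345), and the pattern, pin and fitting are where they were. The core seems to have slid back about 3 mm within its end play, so I'll nudge it fully home from behind the knob.

jog_arm([
  [[-34, 28, 0, 0, 0, 0, 0], [-34, 28, 0, 0, 0, 0, 0], [-34, 28, 0, 0, 0, 0, 0], [-34, 28, 0, 0, 0, 0, 0], [-34, 28, 0, 0, 0, 0, 0]],
])

```text
t: 12.95
position: [501.8, -24.9, 227.1]
ee_rot: [-180.0, -0.0, 134.4]
wrist_force: [-0.3, 0.3, 0.3]
finger_gap: 0.4
gripper_force: 0.0
```

jog_arm([
  [[-34, 28, 0, 0, 0, 0, 0], [0, 0, 40, 0, 0, 0, 0], [0, 0, 40, 0, 0, 0, 0], [0, 0, 0, 0, 0, 0, 0]],
])

```text
t: 13.35
position: [540.1, -28.6, 142.4]
ee_rot: [-179.6, -0.6, 134.4]
wrist_force: [-0.6, 0.4, 1.3]
finger_gap: 0.3
gripper_force: 0.0
```

```bash
python3 m.py
```

```text
t 13.35 tcp own 48.5 -73.2 tip z 120.4 F own x,y,z -0.2 0.7 1.3
top knob own 48.3 -33.3 78.7 25
scene attempt to get argmax of an empty sequence
```

jog_arm([
  [[0, 1, 40, 0, 0, 0, 0], [0, 0, 7, 0, 0, 0, 0], [6, 0, 0, 0, 0, 0, 0], [5, 0, 0, 0, 0, 0, 0], [0, 0, 0, 0, 0, 0, 0]],
])

```text
t: 13.95
position: [536.7, -20.3, 102.3]
ee_rot: [179.9, 0.1, 134.4]
wrist_force: [-0.1, -1.1, -0.2]
finger_gap: 0.5
gripper_force: 0.0
```

jog_arm([
  [[2, 0, 0, 0, 0, 0, 0], [2, 0, 0, 0, 0, 0, 0], [2, 0, 0, 0, 0, 0, 0]],
])

```text
t: 14.25
position: [532.8, -16.5, 101.0]
ee_rot: [180.0, 0.0, 134.4]
wrist_force: [-0.2, 0.6, 0.0]
finger_gap: 0.6
gripper_force: 0.0
```

```bash
python3 m.py
```

```text
t 14.25 tcp own 51.8 -59.4 tip z 79.0 F own x,y,z 0.3 0.5 0.0
top attempt to get argmax of an empty sequence
scene attempt to get argmax of an empty sequence
```

jog_arm([
  [[-3, 0, 0, 0, 0, 0, 0], [0, -1, 7, 0, 0, 0, 0], [3, 0, 0, 0, 0, 0, 0], [2, 0, 0, 0, 0, 0, 0], [2, 0, 0, 0, 0, 0, 0]],
])

```text
t: 14.85
position: [529.8, -15.1, 93.4]
ee_rot: [180.0, 0.1, 134.5]
wrist_force: [1.3, -4.5, -2.6]
finger_gap: 0.4
gripper_force: 2.0
```

jog_arm([
  [[1, 0, 0, 0, 0, 0, 0], [1, 0, 0, 0, 0, 0, 0]],
])

```text
t: 15.05
position: [528.2, -13.4, 93.6]
ee_rot: [180.0, 0.1, 134.4]
wrist_force: [2.2, -4.5, -3.0]
finger_gap: 0.3
gripper_force: 2.0
```

```bash
python3 m.py
```

```text
t 15.05 tcp own 50.7 -54.0 tip z 71.6 F own x,y,z -1.6 -4.7 -3.0
top attempt to get argmax of an empty sequence
scene attempt to get argmax of an empty sequence
```

jog_arm([
  [[1, 0, 0, 0, 0, 0, 0], [1, 0, 0, 0, 0, 0, 0]],
])

```text
t: 15.35
position: [527.9, -12.9, 93.7]
ee_rot: [180.0, 0.2, 134.5]
wrist_force: [3.7, -9.0, -4.3]
finger_gap: 0.3
gripper_force: 4.4
```

jog_arm([
  [[1, 0, 0, 0, 0, 0, 0], [1, 0, 0, 0, 0, 0, 0]],
])

```text
t: 15.55
position: [527.7, -12.6, 93.9]
ee_rot: [179.9, 0.4, 134.5]
wrist_force: [4.2, -11.6, -7.0]
finger_gap: 0.5
gripper_force: 6.1
```

Home against the stop again. I'll back off along own −y, lift and check.

jog_arm([
  [[-18, 0, 0, 0, 0, 0, 0], [0, 0, 0, 0, 0, 0, 0], [0, 0, -45, 0, 0, 0, 0], [0, 0, -45, 0, 0, 0, 0], [0, 0, -45, 0, 0, 0, 0]],
])

```text
t: 16.05
position: [535.5, -21.4, 229.2]
ee_rot: [-179.9, -0.3, 134.4]
wrist_force: [0.6, -0.2, -0.3]
finger_gap: 0.6
gripper_force: 0.0
```

jog_arm([
  [[34, -28, 0, 0, 0, 0, 0], [34, -28, 0, 0, 0, 0, 0], [34, -28, 0, 0, 0, 0, 0], [34, -28, 0, 0, 0, 0, 0], [34, -28, 0, 0, 0, 0, 0]],
])

```text
t: 16.55
position: [315.1, 2.3, 228.3]
ee_rot: [-180.0, -0.2, 134.4]
wrist_force: [-0.9, -0.9, -0.3]
finger_gap: 0.4
gripper_force: 0.0
```

jog_arm([
  [[34, -28, 0, 0, 0, 0, 0], [0, 0, 0, 0, 0, 0, 0], [0, 0, 0, 0, 0, 0, 0]],
])

```text
t: 16.85
position: [273.2, 6.3, 228.6]
ee_rot: [180.0, -0.0, 134.4]
wrist_force: [1.1, -0.7, -0.1]
finger_gap: 0.5
gripper_force: 0.0
```

```bash
python3 m.py f
```

```text
t 16.85 tcp own -117.9 138.4 tip z 206.6 F own x,y,z 0.3 -1.2 -0.1
top knob own 49.7 -29.0 76.6 337
scene knob own 51.8 -29.0 76.9 287
```

View pics/scene_f.png

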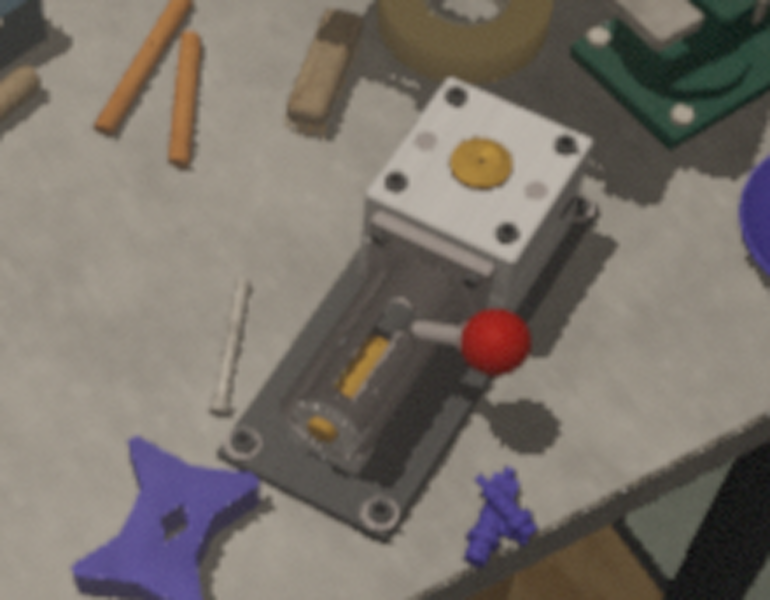

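The knob at (495,342) is locked at own (50,-29,77), the core is fully home and the three loose parts are untouched. I'm handing the job in.

```bash
python3 -c "
from bench import env
print(env.job_done())"
```

```text
the job is handed in; nothing more can be done
None
```

The core is fully home and locked, with the knob at the very end of the cross leg. It was moved only by pushing with closed fingers, the X block, fitting and steel pin are where they were, and I handed the job in at about 17 s.

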